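# Lay the bottle that is due on the empty slope

## Task

One of the two large amber bottles standing on the bench is due: the one that the bench timer stands beside. Lay that bottle on its side in whichever of the two sloping rests is empty, as the bottle in the other rest already lies: cap up the slope, its foot right down against the stop. Let go of it there, and leave the other bottles and everything else where they are.

Things in the scene. Friction and masses are not known exactly. Their poses are not given: they have to be found in the camera images.
- bottle_1: one of two alike standing bottles: amber screw-cap bottle, 45 mm in diameter and 90 mm tall over its cap (body 0 to 66 mm, then a cap 28 mm across), about 150 g; origin at the centre of its foot, z along its axis towards the cap
- bottle_2: one of two alike standing bottles: amber screw-cap bottle, 45 mm in diameter and 90 mm tall over its cap (body 0 to 66 mm, then a cap 28 mm across), about 150 g; origin at the centre of its foot, z along its axis towards the cap
- laid_bottle: a third, identical bottle that already lies in one of the two rests (origin at its foot, z towards its cap)
- timer: pale grey wedge-shaped bench timer with display and three keys, 44 x 64 x 56 mm, origin at the centre of its underside; it stands about 85 mm (centre to centre) from the bottle that is due, behind it and to its right as seen from the robot, and more than 120 mm from the other
- beaker: empty glass beaker, 54 mm in diameter and 70 mm tall, a bystander behind the other bottle, origin at its underside
- oil_bottle: small amber dropper bottle, 32 x 34 x 62 mm, a bystander, origin at its underside
- rest_1: grey sloping V-rest for one bottle, fixed with the other, 150 mm beside it, on a flat base plate; foot 110 x 50 mm, about 60 mm high. Its x axis points level, up the slope; the 90-degree trough of two low walls (80 mm long) rises at 20 degrees towards +x, with a stop plate at its low end. Origin at the centre of its underside; z up. It may be empty or hold the laid bottle
- rest_2: the other one, identical: grey sloping V-rest for one bottle, fixed with the other, 150 mm beside it, on a flat base plate; foot 110 x 50 mm, about 60 mm high. Its x axis points level, up the slope; the 90-degree trough of two low walls (80 mm long) rises at 20 degrees towards +x, with a stop plate at its low end. Origin at the centre of its underside; z up. It may be empty or hold the laid bottle
- rest_1_seat (a point): where the centre of the foot of a properly laid bottle comes to lie in rest_1: against the stop plate, 31.8 mm above the bottom of the V square to the slope; the bottle's axis then runs from here up the slope (20 degrees above level, towards the rest's +x)
- rest_2_seat (a point): where the centre of the foot of a properly laid bottle comes to lie in rest_2: against the stop plate, 31.8 mm above the bottom of the V square to the slope; the bottle's axis then runs from here up the slope (20 degrees above level, towards the rest's +x)

How it is judged (in metres and radians):
At the end, for the whole second after the job is handed in: The bottle beside the timer lies released and still in the empty rest: foot within 6 mm of its seat, axis sloping 15 to 25 degrees, cap up the slope. The other standing bottle and the timer moved under 20 mm, that bottle upright, the laid bottle under 12 mm, beaker and oil bottle under 30 mm (((((distance between bottle_1 and rest_1_seat below 0.006 m and angle between bottle_1's own z axis and vertical between 1.13 and 1.31 rad and angle between the z axis of bottle_1 and the x axis of rest_1, either way round below 0.42 rad) or (distance between bottle_1 and rest_2_seat below 0.006 m and angle between bottle_1's own z axis and vertical between 1.13 and 1.31 rad and angle between the z axis of bottle_1 and the x axis of rest_2, either way round below 0.42 rad)) and linear speed of bottle_1 below 0.01 m/s and horizontal distance between timer and bottle_2 above 0.12 m and distance of bottle_2 from where it was at the start of the episode below 0.02 m and angle between bottle_2's own z axis and vertical below 0.1 rad) or (((distance between bottle_2 and rest_1_seat below 0.006 m and angle between bottle_2's own z axis and vertical between 1.13 and 1.31 rad and angle between the z axis of bottle_2 and the x axis of rest_1, either way round below 0.42 rad) or (distance between bottle_2 and rest_2_seat below 0.006 m and angle between bottle_2's own z axis and vertical between 1.13 and 1.31 rad and angle between the z axis of bottle_2 and the x axis of rest_2, either way round below 0.42 rad)) and linear speed of bottle_2 below 0.01 m/s and horizontal distance between timer and bottle_1 above 0.12 m and distance of bottle_1 from where it was at the start of the episode below 0.02 m and angle between bottle_1's own z axis and vertical below 0.1 rad)) and distance of laid_bottle from where it was at the start of the episode below 0.012 m and distance of timer from where it was at the start of the episode below 0.02 m and distance of each of beaker, oil_bottle from where it was at the start of the episode below 0.03 m); the robot touches nothing.
It fails at once if the bottle that already lies in a rest is pushed out of place (distance of laid_bottle from where it was at the start of the episode above 0.015 m).
It fails at once if a bystander is knocked away (distance of any of timer, beaker, oil_bottle from where it was at the start of the episode above 0.05 m).
It also fails if it takes over 42 s, if anything falls off the work surface, if the arm or the gripper's body presses on something with over 40 N, if the wrist force passes 120 N, or if a joint passes its speed limit or range.

## Robot

A 7-joint arm with a two-finger parallel gripper is mounted at the origin on a cart in front of the work surface, level with it; the furniture and walls round the work are solid. World frame = base frame: x ahead of the robot, y to its left, z up, the work surface at z = 0. Lengths are in mm, angles in rad, forces in N, time in s.
With the tool pointing down it reaches from about 425 to 1025 mm from the base axis. Payload 9.4 kg.
Tool frame: the origin (TCP) lies midway between the tips of the shut fingers; the grasp point (between the pads) lies 19 mm behind it; z points along the fingers, y is the line along which they close (so a half turn about z gives the same grasp; the last joint's range is limited). The gripper opens to 85 mm and grips with 20 to 120 N. Pads are 22 mm wide; open, the fingers measure 114 mm over their backs; the gripper's body (76 mm by 85 mm) begins 54 mm behind the grasp point. The pads swing forward as they close: fully open they stand 13 mm farther back than shut.
Start: joints at [1.189, 0.599, -0.003, 1.599, 0.002, 0.943, -0.08], TCP at [217.565, -691.585, 231.275] pointing down, gripper open.
Joint ranges: [-2.57, 2.57], [-0.35, 1.97], [-1.29, 1.29], [0.11, 2.56], [-1.05, 4.19], [0.11, 1.86], [-2.63, 2.63]. Speed limits (rad/s): [2.22, 2.22, 3.01, 3.01, 3.14, 3.14, 3.14].

## Interface

Orientations are given as [roll, pitch, yaw] about the fixed x, y, z axes, in that order (R = Rz(yaw) Ry(pitch) Rx(roll)).
In Python, from station import * gives the robot as it stands. The module is installed in compiled form; this text tells all that it offers.
- The arm moves only by the shell command python3 -m handwheel 'ROWS' [FORCE]. ROWS is JSON, one flat list of numbers, 7 for each row, row after row: the shift along the tool's x, y, z in mm, then the turn, a rotation vector about the tool's x, y, z in degrees, then the finger opening in mm, from 0 to 85.4. In form: [dx, dy, dz, wx, wy, wz, fingers, dx, dy, dz, wx, wy, wz, fingers, ...]. A call has exactly 5 rows; each row shifts and turns the commanded pose from where the row before left it, along the tool's axes as they then stand; what a row does not reach is not made up. A row lasts 1/10 s, in which the tool goes at most 50 mm and 8.59 degrees, less where a joint would pass 70% of its speed; a pose out of reach is approached as far as the arm can. A call with a gripper value outside its range is refused whole. The fingers move at their own pace and stop on an object; FORCE is the grip in N (left out, the last holds). Time passes only in rows, so rows that do not move let the fingers close, or fill a call up. It gives the time, the measured TCP pose, the force, the opening and the grip force at its end, in the units of the state.
- state(): the state, without advancing time (a new reading comes with each control period).
- read_camera(name): name is "scene" or "top" or "wrist"; returns a dict with "img" (384x512x3 uint8, red, green, blue), "vfov" (degrees; the focal length in pixels is half the picture's height over the tangent of half this angle, whatever the lens; pixels are square), "cx", "cy" (the principal point, pixels), "extrinsics" (4x4, takes a point from camera to world coordinates); the wrist camera has in their place "hand_eye" (4x4, takes a point from camera to tool coordinates, whose origin is the TCP and whose axes are the flange's). Camera axes: x right, y down, z forward; pixel columns grow to the right and rows downward; lengths in mm; the calibration is good to about 2 mm. A picture is of the moment at which its call begins: read the wrist's pose just before it. There is no depth.
- hand_in(): hands the job in; it is judged then, once.
The state is a dict: "time": time; "joint_pos": joint angles; "joint_velocities": joint speeds; "joint_torque": joint torques, N m; "position": TCP position; "tcp_rot": TCP orientation; "contact_force": force on the tool from outside, world axes, zero at the start; "ft_torque": the same for the moment, N m; "gripper_width": opening from 0.0 (shut) to 1.0 (fully open); "finger_force": force on a finger pad.
Only numpy, scipy, OpenCV 4.12 (cv2) and the standard library are available. Lean on these libraries where they do the work, as an engineer would, in place of code of your own. Each camera call takes 0.05 s, during which the arm holds its last target. There are 200 camera calls.

## Working session

There is one attempt and no reset: what is moved stays moved. The work goes in short steps, Python scripts to look and compute and a shell command to move; the robot and the scene stay as the last step left them, time stands still between calls to the robot, and variables do not carry over. Pictures are saved under pics/ and viewed, at most 10 in all, crops included, and the job is handed in when it is done.

```bash
mkdir -p pics
python3 - <<'E'
from station import *
import cv2,numpy as np
s=state();print(s)
for n in("scene","top","wrist"):
    c=read_camera(n);cv2.imwrite(f"pics/{n}0.png",c["img"][:,:,::-1]);np.save(f"{n}0.npy",c["img"])
    print(n,c["vfov"],c["cx"],c["cy"],np.round(c.get("extrinsics",c.get("hand_eye")),4).tolist())
E
```

```text
{'time': 0.0, 'joint_pos': array([ 1.18932463,  0.60012657, -0.0025177 ,  1.60011286,  0.00181604,
        0.94288771, -0.0797911 ]), 'joint_velocities': array([ 1.61846421e-05,  1.24269110e-03,  3.19735803e-04,  1.50865437e-03,
       -7.38392468e-04, -4.42429819e-04,  1.10360689e-03]), 'joint_torque': array([ 1.69568711e-04, -7.76446939e+01,  1.56534769e+00, -2.58000845e+01,
        1.23847998e-02,  9.12886695e-03,  2.99902055e-06]), 'position': array([ 217.38328945, -691.16334286,  230.42235371]), 'tcp_rot': array([-3.14006893e+00,  1.68133248e-04,  3.04827555e-01]), 'contact_force': array([-0.7263401 ,  0.1142892 , -0.18538185]), 'ft_torque': array([ 0.01818676, -0.00239303,  0.02386282]), 'finger_force': 0.0, 'gripper_width': 0.9978483217434708}
scene 50.93894256634851 256.910537096647 192.58520157670372 [[-0.4449, -0.5367, 0.7169, -105.9428], [-0.8956, 0.2636, -0.3584, 376.6669], [0.0033, -0.8015, -0.598, 634.5415], [0.0, 0.0, 0.0, 1.0]]
top 57.75725748119673 255.25358578906895 192.74011864428857 [[0.0034, -0.9974, 0.0721, 491.2621], [-0.9995, -0.0056, -0.0304, 55.0883], [0.0307, -0.072, -0.9969, 1042.3747], [0.0, 0.0, 0.0, 1.0]]
wrist 58.675064000593686 256.29123300251916 193.20713488902652 [[-0.001, -0.9523, -0.3052, 78.341], [1.0, -0.0011, -0.0, 0.8135], [-0.0003, -0.3052, 0.9523, -142.0914], [0.0, 0.0, 0.0, 1.0]]
```

View pics/scene0.png

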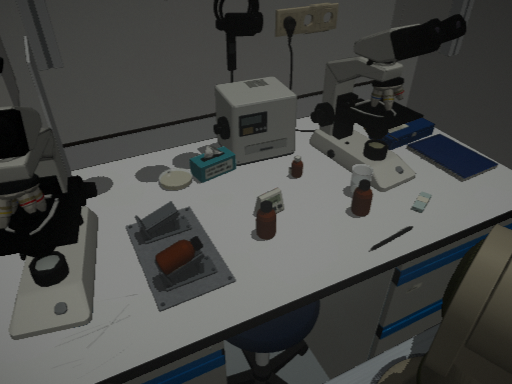

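View pics/top0.png

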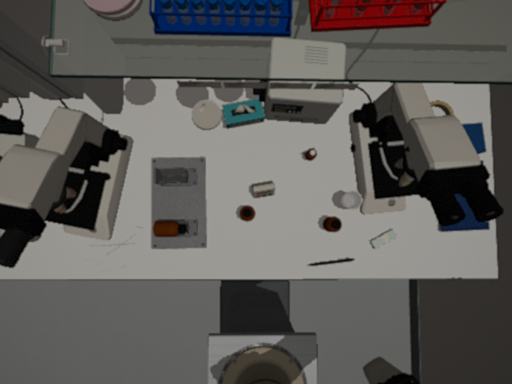

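The scene view shows the timer at (270,203) beside the left bottle (266,222); the other bottle is at (362,200) by the beaker. In the top view the due bottle is at (247,213), and the laid bottle at (170,228) has its cap to the right. The empty rest is at (177,177). I'll enlarge both views.

Run:
```python
import cv2,numpy as np
t=np.load("top0.npy")[145:255,140:280];s=np.load("scene0.npy")[160:305,115:300]
f=lambda a,w:cv2.resize(cv2.convertScaleAbs(a,alpha=1.6),None,fx=w,fy=w,interpolation=cv2.INTER_CUBIC)[:,:,::-1]
cv2.imwrite("pics/t1.png",f(t,5));cv2.imwrite("pics/s1.png",f(s,4))
```

```text
(no output)
```

View pics/t1.png

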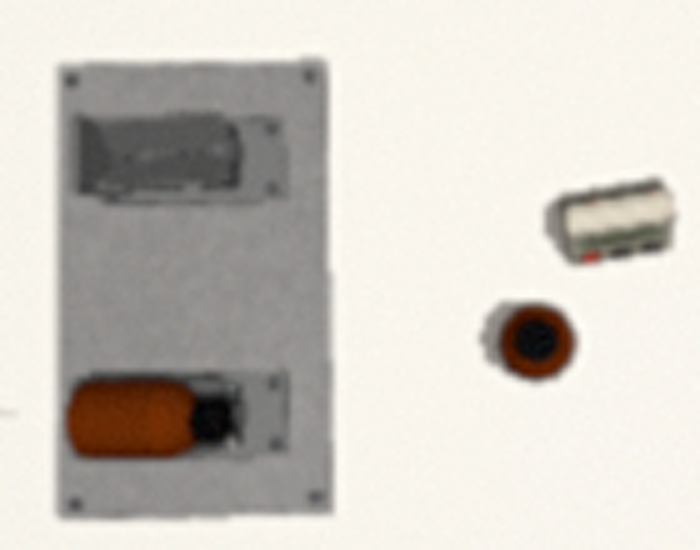

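View pics/s1.png

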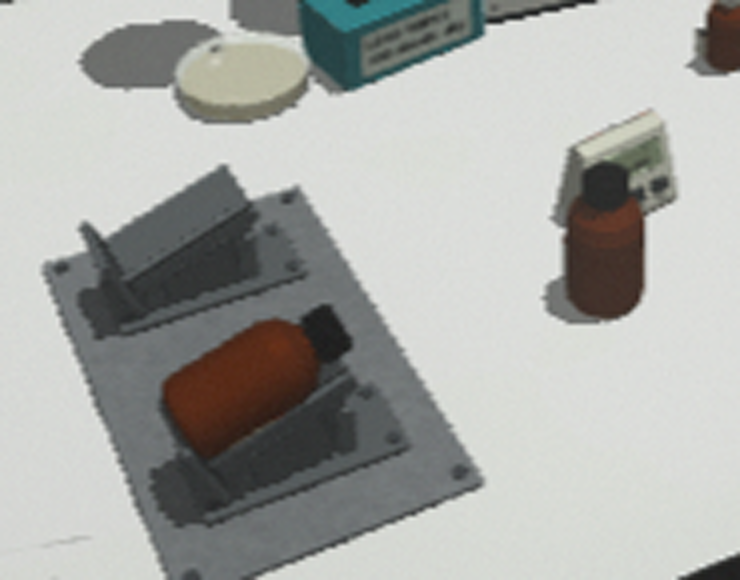

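The crops show the due bottle's cap at top-crop (537,341), and the foot screws of the two rests at (272,129)/(273,188) and (273,382)/(275,443). The V opens upward with its stop on the left (+y), so up-slope is about -y. Next I'll triangulate the due bottle and the laid bottle from both views.

```bash
cat > h.py <<'E'
import numpy as np,cv2
from scipy.spatial.transform import Rotation as R
def fx(c): return c["img"].shape[0]/2/np.tan(np.radians(c["vfov"]/2))
def ray(c,uv,E=None):
    E=c["extrinsics"] if E is None else E
    d=np.array([(uv[0]-c["cx"]),(uv[1]-c["cy"]),fx(c)]);d/=np.linalg.norm(d)
    return E[:3,3],E[:3,:3]@d
def plane(c,uv,z,E=None):
    o,d=ray(c,uv,E);return o+d*(z-o[2])/d[2]
def tri(r1,r2):
    (a,u),(b,v)=r1,r2
    s=np.linalg.lstsq(np.c_[u,-v],b-a,rcond=None)[0];p,q=a+s[0]*u,b+s[1]*v
    return (p+q)/2,np.linalg.norm(p-q)
def pose(s):
    return np.array(s["position"]),R.from_euler("xyz",s["tcp_rot"])
def rows(s,p1,R1,n,g):
    "n rows, straight line, from measured pose to (p1,R1)"
    p0,R0=pose(s);w=(R0.inv()*R1).as_rotvec()/n;d=(np.array(p1)-p0)/n
    print("per row mm %.1f deg %.1f"%(np.linalg.norm(d),np.degrees(np.linalg.norm(w))))
    for i in range(n):
        Ri=R0*R.from_rotvec(w*i);print(",".join("%.1f"%v for v in [*Ri.inv().apply(d),*np.degrees(w),g]))
def blobs(img,kind,box):
    h=cv2.cvtColor(img,cv2.COLOR_RGB2HSV);H,S,V=cv2.split(h)
    m=((H<20)&(S>150)&(V>35)) if kind=="amber" else (V<45)&(S<150)
    k=np.zeros(m.shape,np.uint8);x0,y0,x1,y1=box;k[y0:y1,x0:x1]=m[y0:y1,x0:x1]
    n,l,st,ce=cv2.connectedComponentsWithStats(k)
    i=1+np.argmax(st[1:,4]);return ce[i],st[i].tolist()
E
python3 - <<'E'
from h import *
from station import *
c={n:read_camera(n) for n in("scene","top")}
for n,bx in dict(due=dict(scene=(250,195,285,245),top=(236,203,260,225)),laid=dict(scene=(150,232,210,280),top=(150,217,192,240))).items():
    P={}
    for k in("amber","dark"):
        for cam in("scene","top"):
            P[k,cam]=blobs(c[cam]["img"],k,bx[cam]);print(n,k,cam,P[k,cam])
        print("  tri",tri(ray(c["scene"],P[k,"scene"][0]),ray(c["top"],P[k,"top"][0])))
T=c["top"];f=lambda x,y:(140+x/5-.4,145+y/5-.4)
print("due cap z90",plane(T,blobs(T["img"],"dark",(236,203,260,225))[0],90))
for q in [(272,129),(273,188),(273,382),(275,443)]: print("screw z8",plane(T,f(*q),8))
for q in [(70,79),(309,76),(316,497),(75,505)]: print("plate z4",plane(T,f(*q),4))
print("timer",plane(T,f(617,215),40))
E
```

```text
due amber scene (array([271., 213.]), [271, 213, 1, 1, 1])
due amber top (array([247.02702703, 213.64864865]), [241, 207, 13, 13, 74])
  tri (array([500.6872764 ,  43.76859183,  62.40301008]), np.float64(10.002106362843648))
due dark scene (array([265.32842105, 221.45052632]), [257, 201, 19, 38, 475])
due dark top (array([246.95238095, 212.78571429]), [244, 209, 7, 8, 42])
  tri (array([506.14399654,  48.54467036,  34.99747723]), np.float64(0.8507207065923477))
laid amber scene (array([174.17527387, 254.49765258]), [156, 241, 37, 30, 639])
laid amber top (array([165.84179104, 228.28955224]), [154, 221, 25, 15, 335])
  tri (array([461.82105863, 271.87609594,  70.01390307]), np.float64(0.1912596581731195))
laid dark scene (array([184.5      , 264.7254902]), [153, 236, 55, 44, 918])
laid dark top (array([178.99137931, 226.51724138]), [157, 220, 31, 15, 116])
  tri (array([467.41893761, 248.92027862,  24.84759297]), np.float64(9.555307209510934))
due cap z90 [505.14141279  48.5475524   90.        ]
screw z8 [631.76518197 206.28709985   8.        ]
screw z8 [596.46124409 205.13079048   8.        ]
screw z8 [481.56709227 203.29674351   8.        ]
screw z8 [445.81990166 201.55577232   8.        ]
plate z4 [661.46205214 327.35575049   4.        ]
plate z4 [664.48532493 185.30742713   4.        ]
plate z4 [414.04942932 177.57072051   4.        ]
plate z4 [409.23604862 318.3306515    4.        ]
timer [578.80622171   2.15675781  40.        ]
```

Run:
```python
from h import *
from station import *
s=dict(state())
for p,y,n in(((230,-450,290),.3,5),((420,-150,330),.15,10),((590,260,330),0,10)):
    Rt=R.from_euler("xyz",[np.pi,0,y]);rows(s,p,Rt,n,85);s["position"]=np.array(p);s["tcp_rot"]=[np.pi,0,y]
```

```text
per row mm 49.8 deg 0.1
16.9,-45.3,-11.8,-0.0,0.0,0.1,85.0
16.8,-45.3,-11.8,-0.0,0.0,0.1,85.0
16.8,-45.3,-11.8,-0.0,0.0,0.1,85.0
16.7,-45.4,-11.8,-0.0,0.0,0.1,85.0
16.7,-45.4,-11.8,-0.0,0.0,0.1,85.0
per row mm 35.7 deg 0.9
27.0,-23.0,-4.0,0.0,-0.0,0.9,85.0
26.7,-23.4,-4.0,0.0,-0.0,0.9,85.0
26.3,-23.8,-4.0,0.0,-0.0,0.9,85.0
26.0,-24.2,-4.0,0.0,-0.0,0.9,85.0
25.6,-24.6,-4.0,0.0,-0.0,0.9,85.0
25.2,-25.0,-4.0,0.0,-0.0,0.9,85.0
24.8,-25.4,-4.0,0.0,-0.0,0.9,85.0
24.5,-25.7,-4.0,0.0,-0.0,0.9,85.0
24.1,-26.1,-4.0,0.0,-0.0,0.9,85.0
23.7,-26.5,-4.0,0.0,-0.0,0.9,85.0
per row mm 44.4 deg 0.9
22.9,-38.0,-0.0,0.0,-0.0,0.9,85.0
22.4,-38.3,-0.0,0.0,-0.0,0.9,85.0
21.8,-38.7,-0.0,0.0,-0.0,0.9,85.0
21.2,-39.0,-0.0,0.0,-0.0,0.9,85.0
20.6,-39.3,-0.0,0.0,-0.0,0.9,85.0
20.0,-39.6,-0.0,0.0,-0.0,0.9,85.0
19.4,-39.9,-0.0,0.0,-0.0,0.9,85.0
18.8,-40.2,-0.0,0.0,-0.0,0.9,85.0
18.2,-40.5,-0.0,0.0,-0.0,0.9,85.0
17.6,-40.7,-0.0,0.0,-0.0,0.9,85.0
```

```bash
python3 -m handwheel '[17,-45,-12,0,0,0,85,17,-45,-12,0,0,0,85,17,-45,-12,0,0,0,85,17,-45,-12,0,0,0,85,17,-45,-12,0,0,0,85]' 60
python3 -m handwheel '[27,-23,-4,0,0,1,85,27,-23,-4,0,0,1,85,26,-24,-4,0,0,1,85,26,-24,-4,0,0,1,85,26,-25,-4,0,0,1,85]'
python3 -m handwheel '[25,-25,-4,0,0,1,85,25,-25,-4,0,0,1,85,24,-26,-4,0,0,1,85,24,-26,-4,0,0,1,85,24,-26,-4,0,0,1,85]'
python3 -m handwheel '[23,-38,0,0,0,1,85,22,-38,0,0,0,1,85,22,-39,0,0,0,1,85,21,-39,0,0,0,1,85,21,-39,0,0,0,1,85]'
python3 -m handwheel '[20,-40,0,0,0,1,85,19,-40,0,0,0,1,85,19,-40,0,0,0,1,85,18,-40,0,0,0,1,85,18,-41,0,0,0,1,85]'
python3 - <<'E'
from h import *
from station import *
s=state();print(s["joint_pos"],s["position"],s["tcp_rot"],s["time"])
c=read_camera("wrist")
np.savez("w1.npz",img=c["img"],p=s["position"],r=s["tcp_rot"]);cv2.imwrite("pics/w1.png",cv2.resize(cv2.convertScaleAbs(c["img"],alpha=1.5),(768,576),interpolation=2)[:,:,::-1])
E
```

```text
time: 0.75
position: [231.0, -449.5, 291.6]
tcp_rot: [3.142, 0.0, 0.305]
contact_force: [0.5, 1.0, -0.4]
gripper_width: 0.998
finger_force: 0.0
time: 1.25
position: [327.2, -300.3, 311.7]
tcp_rot: [3.141, -0.0, 0.217]
contact_force: [1.1, 0.4, 0.5]
gripper_width: 0.997
finger_force: 0.0
time: 1.75
position: [423.9, -152.2, 331.7]
tcp_rot: [3.141, -0.0, 0.129]
contact_force: [-0.1, -1.0, 0.6]
gripper_width: 0.997
finger_force: 0.0
time: 2.25
position: [513.9, 50.7, 331.4]
tcp_rot: [3.141, -0.0, 0.042]
contact_force: [0.8, -1.3, 1.0]
gripper_width: 0.992
finger_force: 0.0
time: 2.75
position: [606.4, 252.3, 331.2]
tcp_rot: [3.141, 0.0, -0.045]
contact_force: [0.3, -0.8, 0.9]
gripper_width: 0.994
finger_force: 0.0
[-0.24806551  0.44751412 -0.34885268  1.63503384  0.16801824  1.08890206
 -2.25943713] [606.40684422 252.33020054 331.17245126] [ 3.14122824e+00  4.41909755e-05 -4.52269186e-02] 2.75
```

View pics/w1.png

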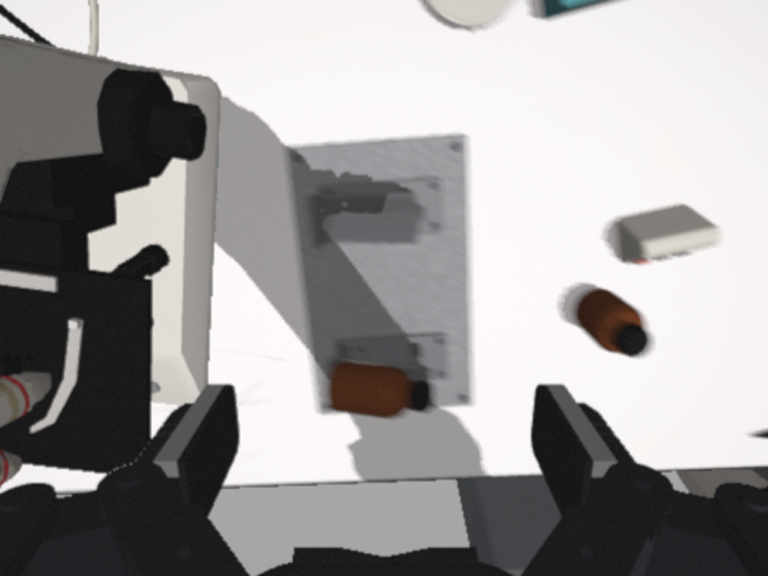

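The wrist view shows the laid bottle at (370,390) with its cap at (420,393), the empty rest around (375,215) and the due bottle at (612,320). I'll triangulate the laid bottle's foot edge and cap, plus the empty rest's corners, across the three views.

Run:
```python
from h import *
from station import *
S,T,W=[read_camera(n) for n in("scene","top","wrist")]
s=state();E=np.eye(4);p,r=pose(s);E[:3,:3]=r.as_matrix();E[:3,3]=p;E=E@W["hand_eye"];W["extrinsics"]=E
t=lambda x,y:ray(T,(140+x/5-.4,145+y/5-.4)); sc=lambda x,y:ray(S,(115+x/4-.4,160+y/4-.4)); w=lambda x,y:ray(W,(x/1.5-.2,y/1.5-.2))
L={"cap":(t(212,418),sc(327,333),w(419,394)),"footrim":(t(68,418),None,w(333,390)),"body":(t(132,418),sc(240,385),w(370,390))}
for k,v in L.items():
    for i,j in((0,1),(1,2),(0,2)):
        if v[i] and v[j]: a,e=tri(v[i],v[j]);print(k,i,j,a.round(1),round(e,1))
print("backwall top corner",tri(t(238,122),sc(228,167)))
for n,(x,y) in dict(cap=(632,340)).items(): print("due cap wrist z90",plane(W,(x/1.5-.2,y/1.5-.2),90,E))
for k in("amber",):print(blobs(W["img"],k,(200,230,290,290)),blobs(W["img"],k,(375,185,435,245)))
for q in((435,185),(437,231),(441,342),(441,372)):print("screw",plane(W,(q[0]/1.5-.2,q[1]/1.5-.2),8,E))
```

```text
cap 0 1 [462.4 225.5  80.9] 0.5
cap 1 2 [462.9 226.4  80.3] 2.6
cap 0 2 [462.2 226.9  77.9] 1.4
footrim 0 2 [462.4 305.1  67.3] 4.2
body 0 1 [461.8 271.9  66.4] 1.0
body 1 2 [461.4 270.9  66.5] 1.1
body 0 2 [462.3 271.   69. ] 1.6
backwall top corner (array([629.61690526, 221.69287673,  65.38319043]), np.float64(9.885661474041255))
due cap wrist z90 [510.2968694  54.8032063  90.       ]
(array([249.69317429, 260.12657389]), [224, 243, 54, 35, 1509]) (array([412.29606299, 213.4503937 ]), [397, 195, 37, 40, 635])
screw [631.59193345 204.92424467   8.        ]
screw [589.87984361 203.64626486   8.        ]
screw [479.00336083 201.06044374   8.        ]
screw [446.28644226 201.38049435   8.        ]
```

```bash
cat >> h.py <<'E'
LAT=np.radians(1.4)
def Rtool(a,lat=LAT):
    "tool y along the lateral axis, tool z pointing -y and down by a degrees"
    a=np.radians(a);y=np.array([np.cos(lat),np.sin(lat),0]);h=np.array([np.sin(lat),-np.cos(lat),0])
    z=h*np.cos(a)+np.array([0,0,-1])*np.sin(a);return R.from_matrix(np.c_[np.cross(y,z),y,z])
E
python3 - <<'E'
from h import *
from station import *
s=dict(state())
a=Rtool(90);rows(s,(530,180,300),a,11,85)
s["position"]=np.array([530,180,300]);s["tcp_rot"]=a.as_euler("xyz");rows(s,(506,150,230),Rtool(35),8,85)
E
```

```text
per row mm 9.9 deg 8.5
-6.6,6.8,2.8,-0.0,0.0,-8.5,85.0
-7.5,5.8,2.8,-0.0,0.0,-8.5,85.0
-8.3,4.6,2.8,-0.0,0.0,-8.5,85.0
-8.9,3.3,2.8,-0.0,0.0,-8.5,85.0
-9.3,1.9,2.8,-0.0,0.0,-8.5,85.0
-9.5,0.5,2.8,-0.0,0.0,-8.5,85.0
-9.4,-0.9,2.8,-0.0,0.0,-8.5,85.0
-9.2,-2.3,2.8,-0.0,0.0,-8.5,85.0
-8.8,-3.6,2.8,-0.0,0.0,-8.5,85.0
-8.1,-4.9,2.8,-0.0,0.0,-8.5,85.0
-7.3,-6.0,2.8,-0.0,0.0,-8.5,85.0
per row mm 10.0 deg 6.9
-3.7,-3.1,8.8,0.0,-6.9,-0.0,85.0
-2.6,-3.1,9.1,0.0,-6.9,-0.0,85.0
-1.5,-3.1,9.4,0.0,-6.9,-0.0,85.0
-0.4,-3.1,9.5,0.0,-6.9,-0.0,85.0
0.8,-3.1,9.5,0.0,-6.9,-0.0,85.0
1.9,-3.1,9.3,0.0,-6.9,-0.0,85.0
3.0,-3.1,9.0,0.0,-6.9,-0.0,85.0
4.1,-3.1,8.6,0.0,-6.9,-0.0,85.0
```

```bash
python3 -m handwheel '[-7,7,3,0,0,-8.5,70,-7,6,3,0,0,-8.5,62,-8,5,3,0,0,-8.5,62,-9,3,3,0,0,-8.5,62,-9,2,3,0,0,-8.5,62]'
python3 -m handwheel '[-9,0,3,0,0,-8.5,62,-9,-1,3,0,0,-8.5,62,-9,-2,3,0,0,-8.5,62,-9,-4,3,0,0,-8.5,62,-8,-5,3,0,0,-8.5,62]'
python3 -m handwheel '[-7,-6,3,0,0,-8.5,62,-4,-4,9,0,-7,0,62,-3,-4,9,0,-7,0,62,-2,-4,9,0,-7,0,62,0,-4,9,0,-7,0,62]'
python3 -m handwheel '[1,-4,9,0,-7,0,62,2,-3,9,0,-7,0,62,3,-3,9,0,-7,0,62,4,-2,9,0,-7,0,62,0,0,0,0,0,0,62]'
python3 - <<'E'
from h import *
from station import *
s=state();print(s["joint_pos"],s["position"],s["time"],"rot err",np.degrees((pose(s)[1].inv()*Rtool(35)).as_rotvec()))
E
```

```text
time: 3.45
position: [571.5, 215.6, 316.4]
tcp_rot: [3.14, 0.001, 0.702]
contact_force: [0.4, -0.8, 0.0]
gripper_width: 0.724
finger_force: 0.0
time: 3.95
position: [536.9, 184.5, 301.3]
tcp_rot: [3.141, 0.002, 1.443]
contact_force: [0.4, 0.1, 1.2]
gripper_width: 0.727
finger_force: 0.0
time: 4.45
position: [515.1, 162.8, 265.1]
tcp_rot: [3.138, 0.494, 1.584]
contact_force: [-0.1, 0.6, -0.2]
gripper_width: 0.721
finger_force: 0.0
time: 4.95
position: [502.0, 149.7, 226.9]
tcp_rot: [-3.132, 0.982, 1.597]
contact_force: [0.5, 0.6, -0.4]
gripper_width: 0.731
finger_force: 0.0
[-0.49898176  0.73123441 -0.45383697  1.86402514  0.77363144  1.6146225
 -1.36201791] [501.97534534 149.69500889 226.89443021] 4.95 rot err [-0.44024652  1.28365405  0.06481001]
```

Run:
```python
from h import *
from station import *
s=state();rows(s,(506,140,106),Rtool(35),5,62)
W=read_camera("wrist");p,r=pose(s);E=np.eye(4);E[:3,:3]=r.as_matrix();E[:3,3]=p;E=E@W["hand_eye"]
o=E[:3,3];cam=np.linalg.inv(E)@np.array([[506,49.5,90,1],[506,49.5,0,1]]).T
print("pred px",[(W["cx"]+fx(W)*c[0]/c[2],W["cy"]+fx(W)*c[1]/c[2]) for c in cam.T])
cv2.imwrite("pics/w2.png",cv2.resize(cv2.convertScaleAbs(W["img"],alpha=1.5),(768,576),interpolation=2)[:,:,::-1])
```

```text
per row mm 24.3 deg 0.3
19.0,0.9,15.0,-0.1,0.3,0.0,62.0
19.0,0.9,15.1,-0.1,0.3,0.0,62.0
18.9,0.8,15.2,-0.1,0.3,0.0,62.0
18.8,0.8,15.3,-0.1,0.3,0.0,62.0
18.8,0.8,15.4,-0.1,0.3,0.0,62.0
pred px [(np.float64(259.7017271648305), np.float64(108.11405979188991)), (np.float64(259.7740164375716), np.float64(21.501548872763806))]
```

View pics/w2.png

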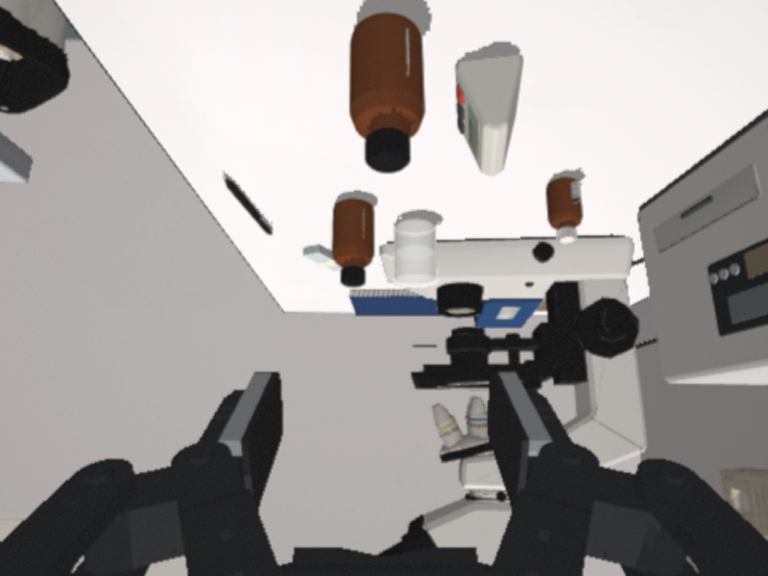

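The wrist view, upside down, shows the due bottle with its cap at (388,153), centred between the fingers and close to the prediction. The timer is at (490,110). In this pose the camera hangs below the hand, so I'll approach from the robot's side, turned 50° away from the rests.

Run:
```python
from h import *
from station import *
s=dict(state());a=Rtool(40,np.radians(50));z=a.as_matrix()[:,2];A=np.array([507,51,42])
rows(s,A-90*z,a,8,62)
s["position"]=A-90*z;s["tcp_rot"]=a.as_euler("xyz");print(A-90*z,A+10*z)
```

```text
per row mm 18.4 deg 6.2
9.6,-6.1,14.5,-4.9,0.7,-3.7,62.0
9.8,-6.7,14.1,-4.9,0.7,-3.7,62.0
10.1,-7.3,13.6,-4.9,0.7,-3.7,62.0
10.4,-7.8,13.1,-4.9,0.7,-3.7,62.0
10.8,-8.2,12.5,-4.9,0.7,-3.7,62.0
11.2,-8.5,11.9,-4.9,0.7,-3.7,62.0
11.6,-8.8,11.3,-4.9,0.7,-3.7,62.0
12.0,-9.0,10.7,-4.9,0.7,-3.7,62.0
[454.185832    95.31634889  99.85088487] [512.86824089  46.07596123  35.5721239 ]
```

```bash
python3 -m handwheel '[10,-6,14,-4.9,0.7,-3.7,62,10,-7,14,-4.9,0.7,-3.7,62,10,-7,14,-4.9,0.7,-3.7,62,10,-8,13,-4.9,0.7,-3.7,62,11,-8,13,-4.9,0.7,-3.7,62]'
python3 -m handwheel '[11,-8,12,-4.9,0.7,-3.7,62,12,-9,11,-4.9,0.7,-3.7,62,12,-9,11,-4.9,0.7,-3.7,62,0,0,0,0,0,0,62,0,0,0,0,0,0,62]'
python3 - <<'E'
from h import *
from station import *
s=state();a=Rtool(40,np.radians(50));z=a.as_matrix()[:,2]
print(s["joint_pos"],s["position"]);rows(s,np.array([507,51,42])+10*z,a,5,62)
W=read_camera("wrist");p,r=pose(s);E=np.eye(4);E[:3,:3]=r.as_matrix();E[:3,3]=p;E=E@W["hand_eye"]
cam=np.linalg.inv(E)@np.array([[507,51,90,1],[507,51,0,1]]).T
print("pred px",[((W["cx"]+fx(W)*c[0]/c[2])*1.5,(W["cy"]+fx(W)*c[1]/c[2])*1.5) for c in cam.T])
cv2.imwrite("pics/w3.png",cv2.resize(cv2.convertScaleAbs(W["img"],alpha=1.5),(768,576),interpolation=2)[:,:,::-1])
E
```

```text
time: 5.5
position: [473.5, 115.1, 150.2]
tcp_rot: [-3.129, 0.908, 2.135]
contact_force: [0.4, -0.0, -0.5]
gripper_width: 0.73
finger_force: 0.0
time: 6.0
position: [455.7, 95.0, 101.7]
tcp_rot: [3.141, 0.873, 2.441]
contact_force: [0.9, 0.3, 0.4]
gripper_width: 0.721
finger_force: 0.0
[-0.55199269  0.81807332 -0.5581602   2.54407568  1.54633266  1.26205179
 -1.75029114] [455.69015097  95.01348413 101.65763454]
per row mm 20.0 deg 0.0
0.5,-0.1,20.0,-0.0,0.0,-0.0,62.0
0.5,-0.1,20.0,-0.0,0.0,-0.0,62.0
0.5,-0.1,20.0,-0.0,0.0,-0.0,62.0
0.5,-0.1,20.0,-0.0,0.0,-0.0,62.0
0.5,-0.1,20.0,-0.0,0.0,-0.0,62.0
pred px [(np.float64(385.0778241333119), np.float64(393.4217452287629)), (np.float64(384.7298340398576), np.float64(215.58106910794243))]
```

View pics/w3.png

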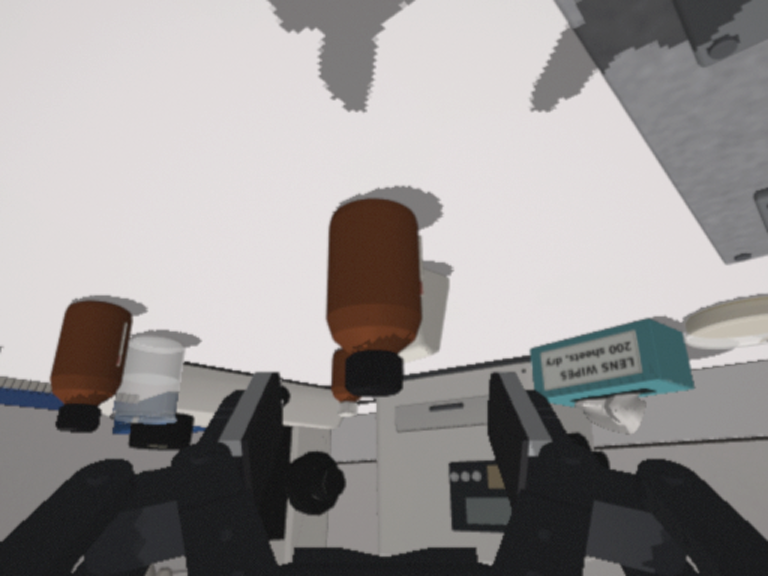

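The cap is at (374,385), about 4 mm to tool -y of the prediction. I'll correct for that, advance and grip.

```bash
python3 -m handwheel '[0.5,-3.5,10,0,0,0,62,0.5,0,22,0,0,0,62,0.5,0,22,0,0,0,62,0.5,0,22,0,0,0,62,0.5,0,21,0,0,0,62]' 
python3 -m handwheel '[0,0,0,0,0,0,62,0,0,0,0,0,0,40,0,0,0,0,0,0,30,0,0,0,0,0,0,30,0,0,0,0,0,0,30]' 60
python3 -m handwheel '[0,0,0,0,0,0,30,0,0,0,0,0,0,30,0,0,0,0,0,0,30,0,0,0,0,0,0,30,0,0,0,0,0,0,30]'
python3 - <<'E'
from h import *
from station import *
S=read_camera("scene");print(state()["joint_pos"],state()["position"])
cv2.imwrite("pics/s2.png",cv2.resize(cv2.convertScaleAbs(S["img"][140:300,190:400],alpha=1.6),None,fx=3,fy=3)[:,:,::-1])
s=state();s=dict(s);a=Rtool(40,np.radians(50))
E
```

```text
time: 6.55
position: [510.1, 45.9, 35.7]
tcp_rot: [3.14, 0.873, 2.442]
contact_force: [0.6, 0.5, -0.2]
gripper_width: 0.723
finger_force: 0.0
time: 7.05
position: [508.7, 47.0, 36.9]
tcp_rot: [-3.141, 0.873, 2.446]
contact_force: [-0.2, -0.1, 2.0]
gripper_width: 0.495
finger_force: 60.8
time: 7.55
position: [508.8, 46.9, 36.9]
tcp_rot: [-3.141, 0.874, 2.446]
contact_force: [-2.4, 1.5, 5.8]
gripper_width: 0.492
finger_force: 61.2
[-0.4056291   0.97288059 -0.48058076  2.52086081  1.80270761  1.31661138
 -1.79895772] [508.82773521  46.94177086  36.85488848]
```

View pics/s2.png

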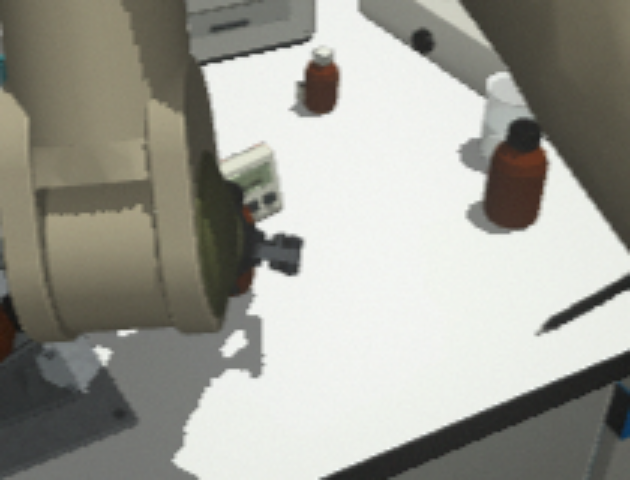

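The view shows the gripper around the due bottle at (245,260), with the timer at (265,180) apparently untouched. The grip reads 61 N at 42 mm. Next is lift, then turn.

```bash
python3 -m handwheel '[-8,0,-6,0,0,0,30,-15,0,-13,0,0,0,30,-23,0,-19,0,0,0,30,-23,0,-19,0,0,0,30,-15,0,-13,0,0,0,30]'
python3 - <<'E'
from h import *
from station import *
s=dict(state());print(s["position"],s["joint_pos"]);rows(s,(612,262,170),Rtool(110),15,30)
E
```

```text
time: 8.1
position: [508.9, 46.7, 147.6]
tcp_rot: [3.141, 0.872, 2.445]
contact_force: [0.4, 0.2, -1.3]
gripper_width: 0.494
finger_force: 61.1
[508.85092567  46.74697959 147.62446217] [-0.37824733  0.68042351 -0.5114176   2.50723349  1.63324129  1.18318298
 -1.52160789]
per row mm 16.0 deg 5.6
1.4,15.4,-4.0,0.9,4.4,3.3,30.0
2.6,15.2,-4.1,0.9,4.4,3.3,30.0
3.8,15.0,-4.0,0.9,4.4,3.3,30.0
4.9,14.7,-3.9,0.9,4.4,3.3,30.0
6.1,14.3,-3.7,0.9,4.4,3.3,30.0
7.2,13.9,-3.5,0.9,4.4,3.3,30.0
8.2,13.4,-3.1,0.9,4.4,3.3,30.0
9.2,12.8,-2.6,0.9,4.4,3.3,30.0
10.1,12.2,-2.1,0.9,4.4,3.3,30.0
10.9,11.6,-1.5,0.9,4.4,3.3,30.0
11.7,10.9,-0.8,0.9,4.4,3.3,30.0
12.3,10.2,-0.0,0.9,4.4,3.3,30.0
12.9,9.5,0.8,0.9,4.4,3.3,30.0
13.3,8.7,1.6,0.9,4.4,3.3,30.0
13.6,8.0,2.5,0.9,4.4,3.3,30.0
```

```bash
python3 -m handwheel '[1,15,-4,0.9,4.4,3.3,30,3,15,-4,0.9,4.4,3.3,30,4,15,-4,0.9,4.4,3.3,30,5,15,-4,0.9,4.4,3.3,30,6,14,-4,0.9,4.4,3.3,30]'
python3 -m handwheel '[7,14,-4,0.9,4.4,3.3,30,8,13,-3,0.9,4.4,3.3,30,9,13,-3,0.9,4.4,3.3,30,10,12,-2,0.9,4.4,3.3,30,11,12,-1,0.9,4.4,3.3,30]'
python3 -m handwheel '[12,11,-1,0.9,4.4,3.3,30,12,10,0,0.9,4.4,3.3,30,13,9,1,0.9,4.4,3.3,30,13,9,2,0.9,4.4,3.3,30,14,8,2,0.9,4.4,3.3,30]'
python3 - <<'E'
from h import *
from station import *
s=dict(state());print(s["position"],s["joint_pos"],"roterr",np.degrees((pose(s)[1].inv()*Rtool(110)).as_rotvec()))
S,T=read_camera("scene"),read_camera("top")
f=lambda a,w:cv2.resize(cv2.convertScaleAbs(a,alpha=1.6),w)[:,:,::-1]
cv2.imwrite("pics/st3.png",np.hstack([f(S["img"][140:300,100:290],(475,400)),f(T["img"][140:255,140:230],(313,400))]))
E
```

```text
time: 8.6
position: [543.1, 119.3, 154.2]
tcp_rot: [3.008, 0.463, 2.111]
contact_force: [-0.6, 0.8, -2.3]
gripper_width: 0.494
finger_force: 61.1
time: 9.1
position: [577.6, 190.4, 161.8]
tcp_rot: [3.026, 0.045, 1.867]
contact_force: [0.6, -0.2, -2.2]
gripper_width: 0.487
finger_force: 61.1
time: 9.6
position: [611.4, 261.8, 168.8]
tcp_rot: [-3.134, -0.356, 1.598]
contact_force: [-0.6, -0.1, -2.4]
gripper_width: 0.492
finger_force: 61.1
[611.44436304 261.83848438 168.83268306] [ 0.2526635   0.76317572 -0.93953911  1.84899346  0.44884881  0.66117762
 -0.79117645] roterr [-0.47143889 -0.38520765  0.12724029]
```

View pics/st3.png

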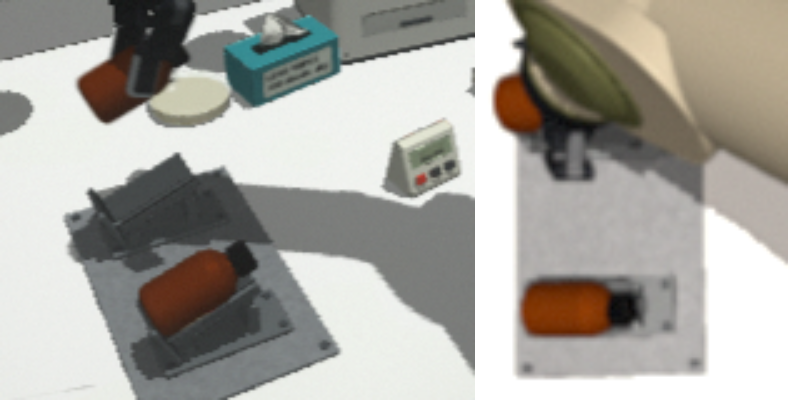

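The view shows the held bottle at (125,85), parallel to the laid one, above the empty rest, with the timer still standing. I'll lower it and compare with the laid bottle.

```bash
python3 -m handwheel '[-6.4,0.1,17.6,0,0,0,30,-6.4,0.1,17.6,-0.4,-0.4,0,30,-6.4,0.1,17.6,0,0,0,30,-6.4,0.1,17.6,0,0,0,30,-6.4,0.1,17.6,0,0,0,30]'
python3 - <<'E'
from h import *
from station import *
s=dict(state());print(s["position"],s["contact_force"],"roterr",np.degrees((pose(s)[1].inv()*Rtool(110)).as_rotvec()))
S,T=read_camera("scene"),read_camera("top")
proj=lambda C,P:(lambda c:np.array([C["cx"]+fx(C)*c[0]/c[2],C["cy"]+fx(C)*c[1]/c[2]]))((np.linalg.inv(C["extrinsics"])@np.append(P,1))[:3])
p=s["position"];b=np.array([.0229,-.9394,.342]);n=np.array([.0083,-.342,-.94]);F=p-36.9*b-4*n
d=np.array([150,3.5,0.]);L=np.array([461,298.5,51])
print("foot",F,"scene px held",proj(S,F)," laid",proj(S,L),"empty seat",proj(S,L+d))
cv2.imwrite("pics/s4.png",cv2.resize(cv2.convertScaleAbs(S["img"][170:290,110:260],alpha=1.6),None,fx=5,fy=5,interpolation=2)[:,:,::-1])
E
```

```text
time: 10.2
position: [610.5, 261.5, 74.4]
tcp_rot: [3.14, -0.344, 1.603]
contact_force: [0.2, 0.4, -2.4]
gripper_width: 0.49
finger_force: 61.1
[610.50799459 261.48456053  74.35504103] [ 0.17515171  0.43868753 -2.41541858] roterr [-0.06757817  0.30910178  0.43680068]
foot [609.62978459 297.51642053  65.49524103] scene px held [142.89518467 215.98524172]  laid [162.14322652 266.07567545] empty seat [141.80856936 221.23986854]
```

View pics/s4.png

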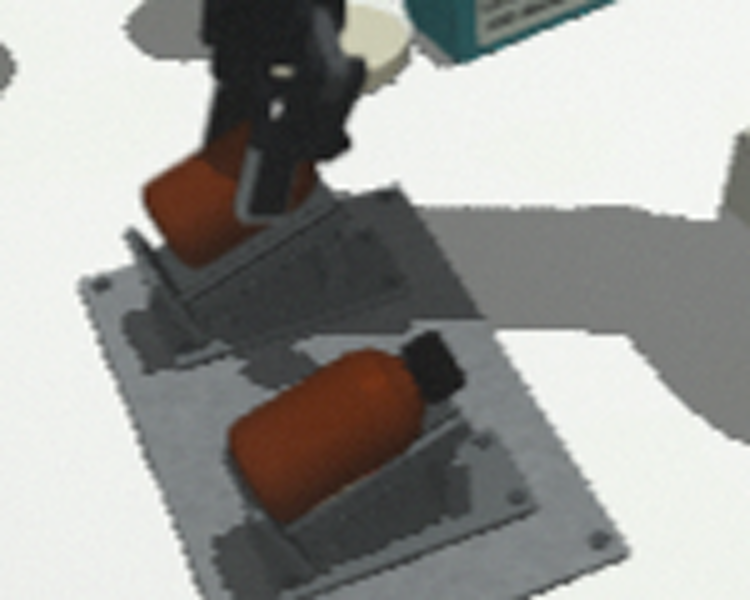

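Against the laid bottle (foot corners (232,440)/(285,520)), the held one's foot corners at (145,190)/(195,265) put it about 14 mm too high and 5–7 mm up-slope of the stop. I'll lower it until it touches.

```bash
python3 -m handwheel '[-0.7,0.5,1.9,0,0,0.4,30,-0.7,0.5,1.9,0,0,0,30,-0.7,0,1.9,0,0.3,0,30,-0.7,0,1.9,0,0,0,30,-0.7,0,1.9,0,0,0,30]'
python3 -m handwheel '[-0.4,0,0.9,0,0,0,30,0,0,0,0,0,0,30,0,0,0,0,0,0,30,-0.3,0,0.9,0,0,0,30,0,0,0,0,0,0,30]'
```

```text
time: 10.8
position: [611.9, 262.8, 66.5]
tcp_rot: [-3.14, -0.353, 1.593]
contact_force: [-10.4, -10.2, 33.3]
gripper_width: 0.491
finger_force: 64.7
time: 11.3
position: [611.8, 262.8, 66.4]
tcp_rot: [-3.141, -0.353, 1.594]
contact_force: [-11.2, -9.6, 35.1]
gripper_width: 0.489
finger_force: 64.5
```

```bash
python3 -m handwheel '[1.6,-0.7,-1.9,0,0,0,30,0,0,0,0,0,0,30,0,0,0,0,0,0,30,0,0,0,0,0,0,30,0,0,0,0,0,0,30]'
python3 -m handwheel '[0.8,0,0.65,0,0,0,30,0.8,0,0.65,0,0,0,30,0.8,0,0.65,0,0,0,30,0,0,0,0,0,0,30,0,0,0,0,0,0,30]'
```

```text
time: 11.8
position: [611.7, 262.9, 66.5]
tcp_rot: [-3.14, -0.352, 1.592]
contact_force: [-5.6, -4.2, 15.8]
gripper_width: 0.492
finger_force: 62.8
time: 12.3
position: [611.7, 264.1, 66.0]
tcp_rot: [-3.14, -0.349, 1.591]
contact_force: [-7.8, -13.9, 27.4]
gripper_width: 0.491
finger_force: 64.1
```

I've used all ten pictures, so from here I compare numbers only: amber mask edges of the held and laid bottles in both fixed cameras.

```bash
cat > cmp.py <<'E'
from h import *
from station import *
def edges(img,box,dirs):
    x0,y0,x1,y1=box;g=cv2.resize(img[y0:y1,x0:x1],None,fx=4,fy=4,interpolation=cv2.INTER_CUBIC)
    h=cv2.cvtColor(g,cv2.COLOR_RGB2HSV);m=((h[...,0]<15)&(h[...,1]>140)&(h[...,2]>30)).astype(np.uint8)
    n,l,st,_=cv2.connectedComponentsWithStats(m);i=1+np.argmax(st[1:,4]);v,u=np.where(l==i)
    P=np.c_[x0+u/4,y0+v/4];return [np.percentile(P@np.array(d),99.5) for d in dirs],st[i,4]/16
def run():
    s=state();S,T=read_camera("scene"),read_camera("top")
    proj=lambda C,P:(lambda c:np.array([C["cx"]+fx(C)*c[0]/c[2],C["cy"]+fx(C)*c[1]/c[2]]))((np.linalg.inv(C["extrinsics"])@np.append(P,1))[:3])
    L=np.array([461,298.5,51]);d=np.array([150,3.5,0.])
    # scene: directions down-slope (left-down), left, down ; top: left
    D=[(-1,0),(-.85,.53),(0,1),(.53,.85)]
    a,na=edges(S["img"],(150,232,215,285),D);b,nb=edges(S["img"],(125,185,185,231),D)
    rim=lambda sg:np.array([0,.342*22.5*sg,.94*22.5*sg])
    for k,(di,x,y) in enumerate(zip(D,a,b)):
        r=rim(1 if k==0 else -1 if k==2 else 0)
        e=np.dot(proj(S,L+d+r)-proj(S,L+r),di)
        g=[np.dot(proj(S,L+d+r+q)-proj(S,L+d+r),di) for q in np.eye(3)]
        print("scene",di,"held-laid %.2f seat %.2f resid %.2f"%(y-x,e,y-x-e),"px/mm",np.round(g,2))
    a,n1=edges(T["img"],(145,215,195,242),[(-1,0)]);b,n2=edges(T["img"],(145,165,195,190),[(-1,0)])
    r=rim(1);print("top held-laid %.2f seat %.2f"%(b[0]-a[0],-(proj(T,L+d+r)-proj(T,L+r))[0]),"areas",na,nb,n1,n2)
    print(s["time"],s["position"],s["contact_force"],s["ft_torque"])
if __name__=="__main__":run()
E
python3 cmp.py
```

```text
scene (-1, 0) held-laid 18.00 seat 20.03 resid -2.03 px/mm [0.11 0.46 0.08]
scene (-0.85, 0.53) held-laid -9.07 seat -6.48 resid -2.59 px/mm [-0.05  0.45 -0.12]
scene (0, 1) held-laid -45.50 seat -44.79 resid -0.71 px/mm [-0.27  0.13 -0.33]
scene (0.53, 0.85) held-laid -51.45 seat -48.89 resid -2.56 px/mm [-0.28 -0.13 -0.33]
top held-laid -1.25 seat -0.05 areas 719.8125 266.0625 349.625 130.3125
12.3 [611.71558961 264.10874047  65.96252332] [ -7.81308982 -13.88137188  27.40381314] [-1.15134611  1.65054479  0.41516572]
```

Both cameras agree that the bottle rests in the V about 4–5 mm short of the stop. I'll ease off the normal load and slide it down-slope.

```bash
python3 -m handwheel '[1.0,-0.3,-1.2,0,0,0,30,0,0,0,0,0,0,30,0.8,0,0.65,0,0,0,30,0.8,0,0.65,0,0,0,30,0,0,0,0,0,0,30]'
python3 -m handwheel '[0.5,0,-0.5,0,0,0,30,0.8,0,0.65,0,0,0,30,0.8,0,0.65,0,0,0,30,0,0,0,0,0,0,30,0,0,0,0,0,0,30]'
python3 cmp.py
```

```text
time: 12.9
position: [611.6, 267.5, 64.9]
tcp_rot: [-3.139, -0.351, 1.592]
contact_force: [-1.6, -4.5, 8.7]
gripper_width: 0.489
finger_force: 62.2
time: 13.4
position: [611.4, 269.3, 64.4]
tcp_rot: [-3.139, -0.35, 1.591]
contact_force: [-1.4, -4.3, 5.3]
gripper_width: 0.491
finger_force: 62.0
scene (-1, 0) held-laid 20.25 seat 20.03 resid 0.22 px/mm [0.11 0.46 0.08]
scene (-0.85, 0.53) held-laid -6.44 seat -6.48 resid 0.04 px/mm [-0.05  0.45 -0.12]
scene (0, 1) held-laid -45.00 seat -44.79 resid -0.21 px/mm [-0.27  0.13 -0.33]
scene (0.53, 0.85) held-laid -50.39 seat -48.89 resid -1.51 px/mm [-0.28 -0.13 -0.33]
top held-laid 0.25 seat -0.05 areas 722.75 270.25 349.125 126.875
13.4 [611.39592976 269.31743118  64.39888617] [-1.38743796 -4.27039395  5.34812972] [-1.02447408  0.1377462   0.07161701]
```

Residuals are near zero. I'll slide a little further to feel the stop.

```bash
python3 -m handwheel '[0.8,0,0.65,0,0,0,30,0,0,0,0,0,0,30,0.8,0,0.65,0,0,0,30,0,0,0,0,0,0,30,0,0,0,0,0,0,30]'
python3 cmp.py|tail -2
python3 -m handwheel '[0.8,0,0.65,0,0,0,30,0,0,0,0,0,0,30,0,0,0,0,0,0,30,0,0,0,0,0,0,30,0,0,0,0,0,0,30]'
```

```text
time: 14.0
position: [611.4, 269.4, 64.2]
tcp_rot: [-3.139, -0.347, 1.591]
contact_force: [-4.0, -14.7, 18.3]
gripper_width: 0.492
finger_force: 63.5
top held-laid 0.25 seat -0.05 areas 725.1875 263.125 349.625 124.0
14.0 [611.40660387 269.41946575  64.22670475] [ -4.01256251 -14.73609929  18.30719419] [-2.16581611  0.81089488  0.39792926]
time: 14.6
position: [611.5, 269.4, 64.1]
tcp_rot: [-3.139, -0.346, 1.59]
contact_force: [-5.1, -19.7, 24.4]
gripper_width: 0.491
finger_force: 64.3
```

It's against the stop: force rises without motion. Now I relax, open and back out.

```bash
python3 -m handwheel '[-1.4,0.2,-1.6,0,0,0,30,0,0,0,0,0,0,30,0,0,0,0,0,0,50,0,0,0,0,0,0,60,0,0,0,0,0,0,65]' 20
python3 -m handwheel '[0,0,0,0,0,0,65,0,0,0,0,0,0,65,0,0,0,0,0,0,65,0,0,-4,0,0,0,65,0,0,-8,0,0,0,65]'
python3 cmp.py
python3 -m handwheel '[0,0,-20,0,0,0,65,0,0,-25,0,0,0,65,0,0,-30,0,0,0,65,0,0,-30,0,0,0,65,0,0,-20,0,0,0,65]'
python3 cmp.py
```

```text
time: 15.1
position: [611.3, 271.9, 64.5]
tcp_rot: [-3.139, -0.352, 1.592]
contact_force: [0.3, -0.5, -0.6]
gripper_width: 0.757
finger_force: 0.0
time: 15.6
position: [611.2, 267.0, 75.9]
tcp_rot: [-3.138, -0.351, 1.592]
contact_force: [-0.5, 0.4, 0.1]
gripper_width: 0.762
finger_force: 0.0
scene (-1, 0) held-laid 20.25 seat 20.03 resid 0.22 px/mm [0.11 0.46 0.08]
scene (-0.85, 0.53) held-laid -6.37 seat -6.48 resid 0.11 px/mm [-0.05  0.45 -0.12]
scene (0, 1) held-laid -45.50 seat -44.79 resid -0.71 px/mm [-0.27  0.13 -0.33]
scene (0.53, 0.85) held-laid -52.39 seat -48.89 resid -3.51 px/mm [-0.28 -0.13 -0.33]
top held-laid 0.25 seat -0.05 areas 725.6875 288.375 349.125 130.3125
15.6 [611.15907754 266.95031654  75.87674238] [-0.54859632  0.40914031  0.06254144] [-0.3097553   0.00132135  0.0681546 ]
time: 16.2
position: [613.2, 223.3, 195.3]
tcp_rot: [-3.141, -0.352, 1.592]
contact_force: [0.0, 0.0, -0.0]
gripper_width: 0.767
finger_force: 0.0
scene (-1, 0) held-laid 20.00 seat 20.03 resid -0.03 px/mm [0.11 0.46 0.08]
scene (-0.85, 0.53) held-laid -6.61 seat -6.48 resid -0.13 px/mm [-0.05  0.45 -0.12]
scene (0, 1) held-laid -46.50 seat -44.79 resid -1.71 px/mm [-0.27  0.13 -0.33]
scene (0.53, 0.85) held-laid -52.13 seat -48.89 resid -3.24 px/mm [-0.28 -0.13 -0.33]
top held-laid 0.25 seat -0.05 areas 721.75 408.0 349.1875 267.4375
16.2 [613.24194456 223.33404839 195.27488368] [ 0.0345532   0.01014123 -0.03802616] [-0.37325117 -0.03761441  0.06141262]
```

Foot and down-slope residuals are good, but the arm still partly hides the bottle. I'll withdraw further and check again, including the axis angle.

```bash
python3 -m handwheel '[-10,0,-40,0,0,0,65,-25,-20,-25,0,0,0,65,-30,-35,0,0,0,0,65,-30,-35,0,0,0,0,65,-30,-35,0,0,0,0,65]'
python3 -m handwheel '[-30,-35,0,0,0,0,65,-30,-35,0,0,0,0,65,-30,-20,0,0,0,0,65,-30,0,0,0,0,0,65,-20,0,0,0,0,0,65]'
python3 cmp.py
python3 - <<'E'
from h import *
from station import *
T,S=read_camera("top")["img"],read_camera("scene")["img"]
for n,I,bs in(("top",T,((145,215,195,242),(145,165,195,190))),("scene",S,((150,232,215,285),(125,185,190,233)))):
    for b in bs:
        x0,y0,x1,y1=b;h=cv2.cvtColor(I[y0:y1,x0:x1],cv2.COLOR_RGB2HSV)
        m=((h[...,0]<15)&(h[...,1]>120)&(h[...,2]>20)).astype(np.uint8);c=max(cv2.findContours(m,0,2)[0],key=cv2.contourArea)
        print(n,cv2.contourArea(c),cv2.minAreaRect(c),np.add(cv2.boundingRect(c),(x0,y0,0,0)))
E
```

```text
time: 16.8
position: [489.2, 80.6, 210.7]
tcp_rot: [-3.138, -0.351, 1.592]
contact_force: [-0.0, -0.4, -0.3]
gripper_width: 0.76
finger_force: 0.0
time: 17.3
position: [402.9, -53.7, 162.6]
tcp_rot: [-3.138, -0.351, 1.59]
contact_force: [0.7, 0.2, 0.3]
gripper_width: 0.761
finger_force: 0.0
scene (-1, 0) held-laid 20.00 seat 20.03 resid -0.03 px/mm [0.11 0.46 0.08]
scene (-0.85, 0.53) held-laid -6.64 seat -6.48 resid -0.16 px/mm [-0.05  0.45 -0.12]
scene (0, 1) held-laid -46.50 seat -44.79 resid -1.71 px/mm [-0.27  0.13 -0.33]
scene (0.53, 0.85) held-laid -51.28 seat -48.89 resid -2.39 px/mm [-0.28 -0.13 -0.33]
top held-laid 0.25 seat -0.05 areas 692.3125 470.6875 348.6875 338.125
17.3 [402.87397761 -53.6617927  162.56107264] [0.65134187 0.22812092 0.28752548] [-0.34074832 -0.07219347  0.02241996]
top 320.0 ((20.5, 13.0), (14.0, 25.0), 90.0) [153 221  26  15]
top 314.0 ((21.0, 9.5), (15.0, 24.0), 90.0) [154 167  25  16]
scene 724.5 ((25.843345642089844, 23.55794334411621), (22.27414321899414, 38.586673736572266), 58.392494201660156) [156 240  39  34]
scene 501.0 ((28.35955047607422, 26.77528190612793), (18.867961883544922, 33.495933532714844), 57.9946174621582) [136 199  34  28]
```

The placed bottle matches the laid one. In the top view it has the same foot column and length, 53.5 px across (about 150 mm). In the scene view the angle is 58.0° against 58.4°, and the size fits the extra distance.

```bash
python3 -c "
from station import *
print(hand_in())"
```

```text
the job is handed in; nothing more can be done
None
```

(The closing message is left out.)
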